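Top up the blue tube of the desiccant feeder

ROBOT

A 6-joint arm with a two-finger parallel gripper is mounted at the origin on the work surface. World frame = base frame: x ahead of the robot, y to its left, z up, the work surface at z = 0. Lengths are in m, angles in rad, forces in N, time in s.
With the tool pointing down it reaches from about 0.4 to 0.825 m from the base axis. Payload 7 kg.
Tool frame: the origin (TCP) lies at the very end of the fingers, on their centre line; the grasp point (between the pads) lies 19 mm behind it; z points along the fingers, y is the line along which they close (so a half turn about z gives the same grasp; the last joint's range is limited). The gripper opens to 88 mm and grips with 3 to 60 N. Pads are 19 mm wide; open, the fingers measure 130 mm over their backs; the gripper's body (78 mm by 193 mm) begins 47 mm behind the grasp point.
Start: joints at [1.613, 0.359, 0.012, 0, -1.224, -0.288], TCP at [0.164, 0.655, 0.227] pointing down, gripper open.
Joint ranges: [-3.07, 3.07], [-1.43, 2.12], [-1.02, 1.25], [-3.03, 1.67], [-3.05, -0], [-3.03, 3.03]. Speed limits (rad/s): [2.39, 2.39, 3.01, 3.14, 3.14, 3.14].

INTERFACE

Orientations are given as [roll, pitch, yaw] about the fixed x, y, z axes, in that order (R = Rz(yaw) Ry(pitch) Rx(roll)).
In Python, from station import arm gives the robot as it stands. The module is installed in compiled form; this text tells all that it offers.
- The arm moves only by the shell command python3 -m crank 'ROWS' [FORCE]. ROWS is JSON, a list of rows, each an object of numbers: "dx", "dy", "dz": the shift along the world's x, y, z in m; "twist": the turn about the world's z in degrees; "grip": the opening, from -1 (shut) to 1 (fully open). A call has exactly 5 rows; each row is the pose to reach, as a shift and turn from the pose commanded when the call began; what a row does not reach only later rows make up. A row lasts 1/12 s, in which the tool goes at most 41.7 mm and 7.16 degrees, less where a joint would pass 70% of its speed; a pose out of reach is approached as far as the arm can. A call with a gripper value outside its range is refused whole. The fingers move at their own pace and stop on an object; FORCE is the grip in N (left out, the last holds). Time passes only in rows, so rows that repeat a pose let the fingers close, or fill a call up. It gives the time, the measured TCP pose, the force, the opening and the grip force at its end, in the units of the state.
- arm.get_state(): the state, without advancing time (a new reading comes with each control period).
- arm.grab_frame(name): name is "side" or "top" or "wrist"; returns the picture (384x512x3 uint8, red, green, blue); there is no depth.
- arm.get_calibration(name): a dict with "fx", "fy", "cx", "cy" (pixels), "cam_to_world" (4x4, takes a point from camera to world coordinates); the wrist camera has in their place "tool_from_camera" (4x4, takes a point from camera to tool coordinates, whose origin is the TCP and whose axes are the flange's). Camera axes: x right, y down, z forward; pixel columns grow to the right and rows downward; lengths in m; the calibration is good to about 2 mm. A picture is of the moment at which its call begins: read the wrist's pose just before it. get_calibration takes no time and is no camera call.
- arm.job_done(): hands the job in; it is judged then, once.
The state is a dict: "t": time; "q": joint angles; "qd": joint speeds; "joint_efforts": joint torques, N m; "eef_pos": TCP position; "ee_rot": TCP orientation; "force": force on the tool from outside, world axes, zero at the start; "moment": the same for the moment, N m; "width": finger opening in m; "gripper_force": force on a finger pad.
Only numpy, scipy, OpenCV 4.12 (cv2) and the standard library are available. Lean on these libraries where they do the work, as an engineer would, in place of code of your own. Each camera call takes 0.05 s, during which the arm holds its last target. There are 200 camera calls.

TASK

Turn the clear dial cover of the canister feeder until its window lies over the tube that holds the blue-capped canister. Load the loose blue-capped canister from the table into that tube, cap up, pressing it down against the spring until it is caught under the four green catches. Then turn the cover back to its parked position, with the window straight down the slope, so both tubes are covered; leave the other things on the table alone.

Things in the scene. Friction and masses are not known exactly. Their poses are not given: they have to be found in the camera images.
- feeder: Whole canister feeder, fixed to the bench: aluminium frame 200 x 215 mm that carries the sloping grey plate (deck) 165 mm above the table, highest point about 220 mm. Origin on the table under the plate's centre; z up, front (-x) towards the robot.
- deck: Grey plate, 200 x 215 mm, 5 mm thick, sloping 30 degrees down towards the robot. Origin: centre of its upper face, on the dial axis. z = out of the plate (30 degrees off vertical), x = up the slope, y = left along the plate. Two clear tubes go through it, left and right. One holds a blue and one an orange canister, either way round.
- mouth_left (a point): Centre of the left tube's mouth (+y of the deck), in the plane of the plate's upper face; axes as the deck, the tube runs along -z. Bore 47 mm, widened by a funnel to 54 mm in the top 5 mm. A canister set into the mouth comes to rest on the sloping tops of the catches, its foot about 10 mm below the plate face, and must then be pushed straight along the tube.
- mouth_right (a point): The same for the right tube (-y of the deck). In each bore four sprung green catches, evenly spaced round it (two on the line to the dial axis), 10 mm wide, opposite noses 36 mm apart, slopes from 8 to 14 mm and undersides 15.5 mm below the plate face. They part as a canister is pushed through and snap back over its top.
- follower_left (a joint): How far the left tube's yellow spring follower is pressed down, m: 0 empty, 0.027 with one canister caught, 0.055 with two; end of travel 0.070. The follower holds the top canister up against the undersides of the catches.
- follower_right (a joint): The same for the right tube. To be caught, a canister's top must be pushed more than 15.5 mm below the plate face (18 mm is enough, 28 mm the limit). It takes 10 to 20 N in all; let go, it springs back up to 15.5 mm.
- dial (a joint): Angle of the clear cover about the deck's z, rad, counter-clockwise from above positive. 0 = parked, window straight down the slope (-x of the deck), both tubes covered. +1.22 = window over the right tube (-y), -1.22 = over the left tube (+y). Stops at +1.25 and -1.25; light friction (0.06 N m) holds it anywhere.
- dial_grip (a point): Centre of the black bar knob of the cover, on the dial axis, 19 mm above the plate face. Bar 42 mm long, 13 mm wide, from 9 to 29 mm above the plate face. Axes turn with the cover: z = out of the plate, x = along the bar; the white mark on its -x end points to the window. Grip it across its 13 mm and turn about z.
- window (a point): Centre of the cover's window, 56 mm from the dial axis (as the tubes are), at the height of the cover's upper face, 5 mm above the plate face. The cover is 176 mm in diameter; the window is a 60 degree sector from 28 to 84 mm from the axis, with yellow edges, open for fingers to reach through.
- blue_new_center (a point): Loose blue-capped desiccant canister, stands upright on the table: white cylinder 44 mm in diameter, 28 mm high, about 32 g; the top 8 mm is the blue cap. Point: its centre, 14 mm above its foot; z = towards the cap.
- orange_new_center (a point): Loose orange-capped canister of the same size, upright on the table near the blue one; to be left alone. Point: its centre.
- blue_in_center (a point): Blue-capped canister already in the feeder, same size, seen through the clear cover; it shows which tube is the blue one. Point: its centre, 29.5 mm below the plate face.
- orange_in_center (a point): Orange-capped canister already in the other tube, same size. Point: its centre, 29.5 mm below the plate face.
- carton: Bystander: open cardboard mailer, 150 x 200 mm, 70 mm high, its lid standing up at the far side to 195 mm, a white box inside. Origin under its centre.
- tape: Bystander: bench tape dispenser, 170 x 62 mm, 115 mm high. Origin under its centre.
Things that resemble listed ones, but are neither listed nor needed, are in the scene too. What is shaped like the part that bears blue_new_center but brown is not meant.

How it is judged:
By the outcome, as a careful person would: the job done as asked, in the order asked, and still so for the second after the job is handed in, with the robot touching nothing.
It also fails if it takes over 66 s, if anything falls off the work surface, if the arm or the gripper's body presses on something with over 40 N, if the wrist force passes 120 N, or if a joint passes its speed limit or range.

## Working session

There is one attempt and no reset: what is moved stays moved. The work goes in short steps, Python scripts to look and compute and a shell command to move; the robot and the scene stay as the last step left them, time stands still between calls to the robot, and variables do not carry over. Pictures are saved under pics/ and viewed, at most 10 in all, crops included, and the job is handed in when it is done.

```bash
mkdir -p pics; cat > h.py <<'E'
from station import arm
import numpy as np, cv2
from scipy.spatial.transform import Rotation as R
def shot(n,f):
    s=arm.get_state(); im=arm.grab_frame(n); cv2.imwrite(f'pics/{f}.png',im[:,:,::-1]); return im,s
def cam(n,s=None):
    c=arm.get_calibration(n); K=np.array([[c['fx'],0,c['cx']],[0,c['fy'],c['cy']],[0,0,1]])
    if 'cam_to_world' in c: T=np.array(c['cam_to_world'])
    else:
        W=np.eye(4); W[:3,:3]=R.from_euler('xyz',s['ee_rot']).as_matrix(); W[:3,3]=s['eef_pos']; T=W@np.array(c['tool_from_camera'])
    return K,T
def ray(n,uv,s=None):
    K,T=cam(n,s); d=T[:3,:3]@np.linalg.solve(K,[uv[0],uv[1],1]); return T[:3,3],d/np.linalg.norm(d)
def onz(n,uv,z,s=None):
    o,d=ray(n,uv,s); return o+d*(z-o[2])/d[2]
def proj(n,p,s=None):
    K,T=cam(n,s); q=K@(T[:3,:3].T@(np.array(p)-T[:3,3])); return q[:2]/q[2]
def two(a,uva,b,uvb,sa=None,sb=None):
    o1,d1=ray(a,uva,sa);o2,d2=ray(b,uvb,sb)
    t=np.linalg.lstsq(np.c_[d1,-d2],o2-o1,rcond=None)[0]; p,q=o1+t[0]*d1,o2+t[1]*d2
    return (p+q)/2,np.linalg.norm(p-q)
E
python3 - <<'E'
from h import *
s=arm.get_state(); print(s['ee_rot'],s['width'])
a=[shot(n,n+'0')[0] for n in('top','side')]
for n in('top','side'): print(n,cam(n)[1].round(3).tolist(),cam(n)[0][0,0])
E
```

```text
[ 3.13991431e+00 -1.32260333e-04 -2.45909538e-01] 0.0880801643871855
top [[0.018, -0.985, 0.173, 0.437], [-0.999, -0.013, 0.03, 0.028], [-0.027, -0.173, -0.985, 1.06], [0.0, 0.0, 0.0, 1.0]] 361.7224901535086
side [[0.993, -0.081, 0.09, 0.502], [-0.12, -0.745, 0.656, -0.619], [0.014, -0.662, -0.749, 0.897], [0.0, 0.0, 0.0, 1.0]] 399.3934505006335
```

View pics/top0.png

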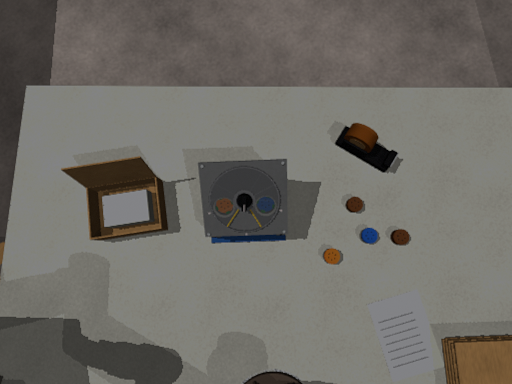

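View pics/side0.png

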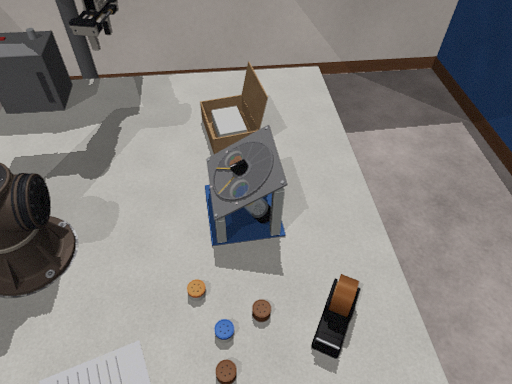

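Top view: feeder at about (245,200), with blue inside the right tube (265,205) and orange in the left one (224,206). The loose blue is at (370,236), loose orange at (333,256), and brown ones at (355,205) and (400,237). Blue is the right tube, so the dial goes to +1.22.

```bash
python3 - <<'E'
from h import *
def blobs(n,lo,hi,amin):
    im=cv2.imread(f'pics/{n}0.png'); m=cv2.inRange(cv2.cvtColor(im,cv2.COLOR_BGR2HSV),lo,hi)
    k,l,st,c=cv2.connectedComponentsWithStats(m)
    return [(c[i].round(1).tolist(),st[i].tolist()) for i in range(1,k) if st[i,4]>amin]
for n in('top','side'):
    print(n,'blue',blobs(n,(105,80,40),(125,255,255),25)); print(n,'orange',blobs(n,(5,90,60),(18,255,255),25))
    print(n,'yellow',blobs(n,(19,100,60),(35,255,255),8))
a=cv2.imread('pics/top0.png')[145:255,185:305]; b=cv2.imread('pics/side0.png')[120:230,195:315]
cv2.imwrite('pics/crop0.png',np.vstack([cv2.resize(a,(600,300)) if 0 else cv2.resize(a,(330,300),interpolation=2),cv2.resize(b,(330,300),interpolation=2)]) if 0 else np.hstack([cv2.resize(a,(390,358),interpolation=2),cv2.resize(b,(390,358),interpolation=2)]))
E
```

```text
top blue [([265.2, 203.6], [257, 197, 17, 15, 172]), ([369.1, 235.3], [361, 228, 17, 16, 211]), ([247.9, 238.1], [212, 235, 74, 8, 433])]
top orange [([363.1, 132.8], [349, 123, 29, 22, 347]), ([100.5, 162.9], [61, 156, 80, 14, 148]), ([128.8, 213.4], [86, 177, 76, 63, 986]), ([355.1, 203.7], [348, 197, 15, 15, 162]), ([223.9, 205.1], [216, 198, 17, 15, 178]), ([401.2, 236.6], [394, 229, 15, 16, 173]), ([1.3, 251.1], [0, 242, 5, 23, 72]), ([331.6, 255.7], [324, 248, 16, 16, 211]), ([478.0, 360.5], [442, 335, 70, 49, 3028])]
top yellow [([232.3, 217.6], [227, 209, 12, 18, 41]), ([255.6, 218.3], [250, 209, 12, 18, 34])]
side blue [([482.7, 58.6], [437, 0, 75, 152, 7246]), ([238.9, 225.0], [205, 185, 80, 61, 1488]), ([240.8, 190.4], [235, 185, 13, 12, 88]), ([268.2, 198.8], [263, 193, 9, 13, 73]), ([223.8, 329.0], [215, 319, 19, 21, 323])]
side orange [([277.2, 90.4], [98, 56, 338, 98, 3930]), ([75.5, 77.0], [70, 76, 12, 4, 36]), ([235.4, 159.6], [230, 156, 11, 9, 54]), ([343.6, 294.9], [329, 274, 30, 42, 778]), ([195.7, 288.2], [187, 280, 18, 18, 266]), ([261.2, 308.4], [253, 300, 18, 18, 264]), ([225.5, 370.7], [216, 360, 20, 22, 364])]
side yellow [([223.5, 168.0], [217, 168, 14, 1, 14]), ([226.4, 184.1], [219, 177, 15, 16, 21])]
```

View pics/crop0.png

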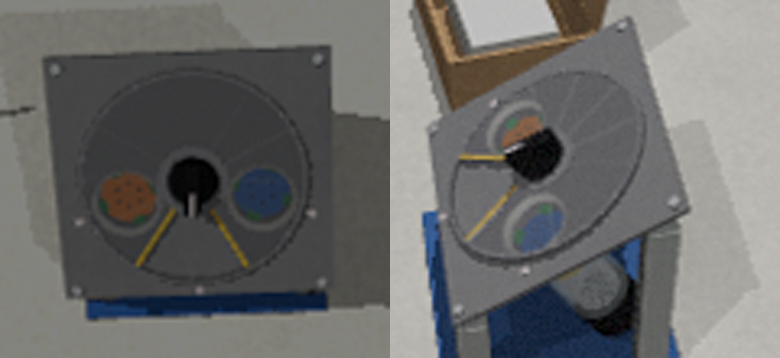

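The crop shows the cover parked, the white mark pointing down the slope, blue in the right tube, and four corner screws visible in both views. I triangulate these.

```bash
python3 - <<'E'
from h import *
T=[(55,69),(318,59),(322,283),(77,291)]; S=[(627,26),(673,201),(459,311),(433,128)]
P=[]
for t,s in zip(T,S):
    p,e=two('top',(t[0]/3.25+185,t[1]/3.25+145),'side',((s[0]-390)/3.25+195,s[1]/3.25+120)); P.append(p); print(p.round(4),round(e,4))
P=np.array(P); c=P.mean(0); print('deck c',c.round(4)); 
y=(P[0]-P[1]+P[3]-P[2]); print('y dir',np.degrees(np.arctan2(-y[0],y[1])), np.linalg.norm(y)/2)
x=(P[0]-P[3]+P[1]-P[2]); print('x dir',np.degrees(np.arctan2(x[1],x[0])),'slope',np.degrees(np.arctan2(x[2],np.hypot(*x[:2]))),np.linalg.norm(x)/2)
for n,z in(('blue',.026),):
    print(onz('top',(369.1,235.3),z),onz('side',(223.8,329.0),z),two('top',(369.1,235.3),'side',(223.8,329.0)))
print('orange',onz('top',(331.6,255.7),.026),'brown',onz('top',(355.1,203.7),.026),onz('top',(401.2,236.6),.026))
b=two('top',(265.2,203.6),'side',(240.8,190.4));print('blue_in',b, 'top only', onz('top',(265.2,203.6),.1516))
o=onz('top',(223.9,205.1),.1516); print('or_in',o)
b=onz('top',(265.2,203.6),.1516)
print('yaw from caps',np.degrees(np.arctan2(-(o-b)[0],(o-b)[1])),np.linalg.norm(o-b))
E
```

```text
[0.6419 0.1828 0.2086] 0.0069
[ 0.6487 -0.0133  0.2123] 0.0025
[ 0.4898 -0.0218  0.1174] 0.0041
[0.4797 0.1733 0.1196] 0.0033
deck c [0.565  0.0802 0.1645]
y dir 2.4719068101216704 0.1957811115752675
x dir 3.1949951014159392 slope 29.767545347758873 0.18527555464053594
[ 0.48763725 -0.26575055  0.026     ] [ 0.48910175 -0.2669669   0.026     ] (array([ 0.48840368, -0.26624614,  0.02404845]), np.float64(0.001345217193084806))
orange [ 0.42921044 -0.15968193  0.026     ] brown [ 0.57678243 -0.22926687  0.026     ] [ 0.4855211  -0.35500696  0.026     ]
blue_in (array([0.55735849, 0.02781195, 0.1468253 ]), np.float64(2.8242007942705096e-05)) top only [0.55674193 0.02781196 0.1516    ]
or_in [0.55138554 0.13248119 0.1516    ]
yaw from caps 2.929528598981137 0.10480619713259796
```

```bash
python3 - <<'E'
from h import *
c=np.array([.565,.080,.165]); M=R.from_euler('z',2.9,degrees=True).as_matrix()@R.from_euler('y',-30,degrees=True).as_matrix()
def cr(n,p):
    u=proj(n,p); return ((u-[185,145])*3.25 if n=='top' else (u-[195,120])*3.25+[390,0]).round(0)
for nm,q in dict(ctr=(0,0,5),ringU=(88,0,5),ringD=(-88,0,5),ringL=(0,88,5),ringR=(0,-88,5),knobtop=(0,0,29),mark=(-21,0,29),mouthR=(0,-56,0),capR=(0,-56,-15.5),capL=(0,56,-15.5),win=(-56,0,5)).items():
    p=c+M@np.array(q)/1e3; print(nm,p.round(3),cr('top',p),cr('side',p))
E
```

```text
ctr [0.563 0.08  0.169] [193. 179.] [539. 159.]
ringU [0.639 0.084 0.213] [187.  69.] [637. 107.]
ringD [0.486 0.076 0.125] [199. 282.] [444. 208.]
ringL [0.558 0.168 0.169] [ 78. 183.] [523.  83.]
ringR [ 0.567 -0.008  0.169] [308. 175.] [556. 244.]
knobtop [0.551 0.079 0.19 ] [192. 191.] [523. 142.]
mark [0.532 0.078 0.18 ] [193. 217.] [500. 154.]
mouthR [0.568 0.024 0.165] [266. 174.] [553. 216.]
capR [0.576 0.024 0.152] [265. 167.] [563. 226.]
capL [0.57  0.136 0.152] [122. 172.] [541. 124.]
win [0.514 0.077 0.141] [196. 245.] [478. 191.]
```

The tubes sit at ±70° from down-slope (the caps fit that), so mouth_right is at deck (-19,-53). Next I move above the knob and take a wrist look.

```bash
python3 -m crank '[{"dx":0.02,"dy":-0.025,"dz":0.02,"twist":3.4},{"dx":0.04,"dy":-0.05,"dz":0.04,"twist":6.8},{"dx":0.06,"dy":-0.08,"dz":0.06,"twist":10.2},{"dx":0.08,"dy":-0.112,"dz":0.073,"twist":13.6},{"dx":0.1,"dy":-0.147,"dz":0.073,"twist":17}]'
python3 -m crank '[{"dx":0.02,"dy":-0.03},{"dx":0.04,"dy":-0.06},{"dx":0.06,"dy":-0.09},{"dx":0.08,"dy":-0.12},{"dx":0.1,"dy":-0.15}]'
python3 -m crank '[{"dx":0.02,"dy":-0.03},{"dx":0.04,"dy":-0.06},{"dx":0.06,"dy":-0.09},{"dx":0.08,"dy":-0.12},{"dx":0.1,"dy":-0.15}]'
python3 -m crank '[{"dx":0.02,"dy":-0.03},{"dx":0.04,"dy":-0.06},{"dx":0.06,"dy":-0.09},{"dx":0.077,"dy":-0.128},{"dx":0.077,"dy":-0.128}]'
python3 - <<'E'
from h import *
im,s=shot('wrist','w1'); print(s['t'],s['eef_pos'],s['ee_rot'],s['q'],s['force'])
c=np.array([.565,.080,.165]); M=R.from_euler('z',2.9,degrees=True).as_matrix()@R.from_euler('y',-30,degrees=True).as_matrix()
for q in((0,0,29),(-21,0,29),(21,0,29),(-19.2,-52.6,0),(-19.2,52.6,0)): print(q,proj('wrist',c+M@np.array(q)/1e3,s).round(0))
E
```

```text
0.1 [0.16416178 0.6542895  0.22571604] [ 3.14009891e+00 -1.30246409e-04 -2.45916330e-01] [ 1.61310182e+00  3.59331082e-01  1.11774006e-02 -3.18678901e-04
 -1.22411181e+00 -2.88113422e-01] [-0.36515946 -1.16947005 -0.20157843]
(0, 0, 29) [ 2187. -1816.]
(-21, 0, 29) [ 1900. -1448.]
(21, 0, 29) [ 2609. -2357.]
(-19.2, -52.6, 0) [ 1792. -1311.]
(-19.2, 52.6, 0) [ 1413. -1131.]invalid input at $[0]: expected keys dx, dy, dz, twist, grip
invalid input at $[0]: expected keys dx, dy, dz, twist, grip
invalid input at $[0]: expected keys dx, dy, dz, twist, grip
invalid input at $[0]: expected keys dx, dy, dz, twist, grip
```

View pics/w1.png

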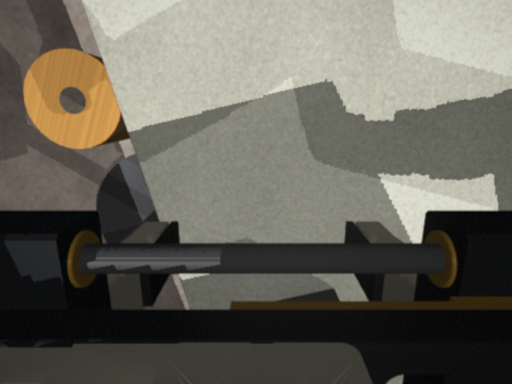

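The moves were refused because every row needs all keys, so this picture only shows the bench and the finger tips from the start pose. I repeat the move with full rows.

```bash
python3 -m crank '[{"dx":0.02,"dy":-0.025,"dz":0.02,"twist":3.4,"grip":1},{"dx":0.04,"dy":-0.05,"dz":0.04,"twist":6.8,"grip":1},{"dx":0.06,"dy":-0.08,"dz":0.06,"twist":10.2,"grip":1},{"dx":0.08,"dy":-0.112,"dz":0.073,"twist":13.6,"grip":1},{"dx":0.1,"dy":-0.147,"dz":0.073,"twist":17,"grip":1}]'
python3 -m crank '[{"dx":0.02,"dy":-0.03,"dz":0,"twist":0,"grip":1},{"dx":0.04,"dy":-0.06,"dz":0,"twist":0,"grip":1},{"dx":0.06,"dy":-0.09,"dz":0,"twist":0,"grip":1},{"dx":0.08,"dy":-0.12,"dz":0,"twist":0,"grip":1},{"dx":0.1,"dy":-0.15,"dz":0,"twist":0,"grip":1}]'
python3 -m crank '[{"dx":0.02,"dy":-0.03,"dz":0,"twist":0,"grip":1},{"dx":0.04,"dy":-0.06,"dz":0,"twist":0,"grip":1},{"dx":0.06,"dy":-0.09,"dz":0,"twist":0,"grip":1},{"dx":0.08,"dy":-0.12,"dz":0,"twist":0,"grip":1},{"dx":0.1,"dy":-0.15,"dz":0,"twist":0,"grip":1}]'
python3 -m crank '[{"dx":0.02,"dy":-0.03,"dz":0,"twist":0,"grip":1},{"dx":0.04,"dy":-0.06,"dz":0,"twist":0,"grip":1},{"dx":0.06,"dy":-0.09,"dz":0,"twist":0,"grip":1},{"dx":0.092,"dy":-0.128,"dz":0,"twist":0,"grip":1},{"dx":0.092,"dy":-0.128,"dz":0,"twist":0,"grip":1}]'
python3 - <<'E'
from h import *
im,s=shot('wrist','w2'); print(s['t'],s['eef_pos'],s['ee_rot'],s['q'],s['force'])
c=np.array([.565,.080,.165]); M=R.from_euler('z',2.9,degrees=True).as_matrix()@R.from_euler('y',-30,degrees=True).as_matrix()
for q in((0,0,29),(-21,0,29),(21,0,29),(-19.2,-52.6,0),(-19.2,52.6,0)): print(q,proj('wrist',c+M@np.array(q)/1e3,s).round(0))
E
```

```text
t: 0.57
eef_pos: [0.2654, 0.5077, 0.3024]
ee_rot: [-3.138, -0.002, 0.055]
force: [1.4, 0.7, 1.3]
width: 0.0874
gripper_force: 0.0
t: 0.98
eef_pos: [0.3647, 0.356, 0.2996]
ee_rot: [-3.141, -0.0, 0.051]
force: [0.5, 0.2, 0.9]
width: 0.0875
gripper_force: 0.0
t: 1.4
eef_pos: [0.4647, 0.206, 0.2997]
ee_rot: [-3.141, -0.0, 0.051]
force: [0.4, 0.4, 0.1]
width: 0.0876
gripper_force: 0.0
t: 1.82
eef_pos: [0.5584, 0.0757, 0.2989]
ee_rot: [3.14, 0.001, 0.048]
force: [-1.1, 0.5, -0.5]
width: 0.0874
gripper_force: 0.0
1.8167 [0.5584247  0.07571582 0.29889502] [3.14025694e+00 7.28211750e-04 4.79352031e-02] [ 4.82702858e-01  1.36498839e-01 -1.20956484e-01  9.35259615e-04
 -1.31456418e+00  1.13579157e+00] [-1.08734613  0.46924392 -0.52570602]
(0, 0, 29) [256. 196.]
(-21, 0, 29) [256. 213.]
(21, 0, 29) [256. 179.]
(-19.2, -52.6, 0) [311. 189.]
(-19.2, 52.6, 0) [202. 189.]
```

View pics/w2.png

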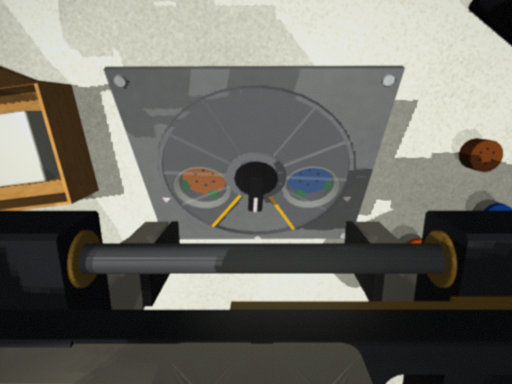

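The wrist view shows the knob centre near (256,180), the mark pointing down to (256,208), screws at (121,82) and (388,80), and the ring's rows 86–235. I compare these with the predictions.

```bash
python3 - <<'E'
from h import *
s=arm.get_state(); print(s['t'],s['eef_pos'])
_,T=cam('wrist',s); print(T.round(3), arm.get_calibration('wrist'))
c=np.array([.565,.080,.165]); M=R.from_euler('z',2.9,degrees=True).as_matrix()@R.from_euler('y',-30,degrees=True).as_matrix()
for q in((92.5,98,0),(92.5,-98,0),(88,0,5),(-88,0,5),(0,88,5),(0,-88,5),(0,0,29),(0,0,9),(-21,0,29),(-21,0,9)): print(q,proj('wrist',c+M@np.array(q)/1e3,s).round(0))
E
```

```text
1.8667 [0.55798948 0.0763743  0.29862952]
[[ 0.047 -0.967 -0.25   0.624]
 [-0.999 -0.045 -0.014  0.079]
 [ 0.002  0.25  -0.968  0.456]
 [ 0.     0.     0.     1.   ]] {'fx': 319.47092106620505, 'fy': 319.47092106620505, 'cx': 261.6402911836086, 'cy': 190.28521126757988, 'tool_from_camera': array([[ 2.42515220e-04, -9.68522751e-01, -2.48924933e-01,
         6.63327567e-02],
       [ 9.99999257e-01, -6.24125204e-05,  1.21708574e-03,
         5.45650826e-04],
       [-1.19431126e-03, -2.48925044e-01,  9.68522016e-01,
        -1.57602209e-01],
       [ 0.00000000e+00,  0.00000000e+00,  0.00000000e+00,
         1.00000000e+00]])}
(92.5, 98, 0) [120.  79.]
(92.5, -98, 0) [390.  78.]
(88, 0, 5) [255.  87.]
(-88, 0, 5) [258. 236.]
(0, 88, 5) [161. 178.]
(0, -88, 5) [353. 177.]
(0, 0, 29) [257. 196.]
(0, 0, 9) [257. 180.]
(-21, 0, 29) [257. 212.]
(-21, 0, 9) [257. 196.]
```

```bash
python3 -m crank '[{"dx":0,"dy":0,"dz":-0.03,"twist":0,"grip":0},{"dx":0,"dy":0,"dz":-0.06,"twist":0,"grip":0},{"dx":0,"dy":0,"dz":-0.09,"twist":0,"grip":0},{"dx":0,"dy":0,"dz":-0.12,"twist":0,"grip":0},{"dx":0,"dy":0,"dz":-0.12,"twist":0,"grip":-0.6}]' 12
python3 -m crank '[{"dx":0,"dy":0,"dz":0,"twist":0,"grip":-1},{"dx":0,"dy":0,"dz":0,"twist":0,"grip":-1},{"dx":0,"dy":0,"dz":0,"twist":0,"grip":-1},{"dx":0,"dy":0,"dz":0,"twist":0,"grip":-1},{"dx":0,"dy":0,"dz":0,"twist":0,"grip":-1}]' 12
```

```text
t: 2.28
eef_pos: [0.5523, 0.079, 0.1737]
ee_rot: [3.139, 0.009, 0.05]
force: [-1.2, -0.6, -1.0]
width: 0.0598
gripper_force: 0.0
t: 2.7
eef_pos: [0.5569, 0.0801, 0.1811]
ee_rot: [-3.141, -0.002, 0.051]
force: [-0.1, 0.9, -0.1]
width: 0.027
gripper_force: 0.0
```

```bash
python3 -m crank '[{"dx":0,"dy":0,"dz":0,"twist":0,"grip":-1},{"dx":0,"dy":0,"dz":0,"twist":0,"grip":-1},{"dx":0,"dy":0,"dz":0,"twist":0,"grip":-1},{"dx":0,"dy":0,"dz":0,"twist":5,"grip":-1},{"dx":0,"dy":0,"dz":0,"twist":10,"grip":-1}]' 12
python3 -m crank '[{"dx":0,"dy":0,"dz":0,"twist":5,"grip":-1},{"dx":0,"dy":0,"dz":0,"twist":10,"grip":-1},{"dx":0,"dy":0,"dz":0.001,"twist":15,"grip":-1},{"dx":0,"dy":0,"dz":0.001,"twist":20,"grip":-1},{"dx":0,"dy":0,"dz":0.002,"twist":25,"grip":-1}]' 12
python3 - <<'E'
from h import *
shot('top','t3')
E
```

```text
t: 3.12
eef_pos: [0.5566, 0.0813, 0.1799]
ee_rot: [-3.139, -0.002, 0.229]
force: [-0.8, 7.0, -0.3]
width: 0.0135
gripper_force: 12.4
t: 3.53
eef_pos: [0.5558, 0.0814, 0.1806]
ee_rot: [-3.139, -0.001, 0.666]
force: [0.2, 7.2, -9.6]
width: 0.0158
gripper_force: 11.7
```

```bash
python3 -m crank '[{"dx":0,"dy":0.001,"dz":0,"twist":5,"grip":-1},{"dx":0,"dy":0.002,"dz":0,"twist":10,"grip":-1},{"dx":0,"dy":0.002,"dz":0,"twist":15,"grip":-1},{"dx":0,"dy":0.002,"dz":0,"twist":20,"grip":-1},{"dx":0,"dy":0.002,"dz":0,"twist":20,"grip":-1}]' 8
python3 -m crank '[{"dx":0,"dy":0,"dz":0,"twist":5,"grip":-1},{"dx":0,"dy":0,"dz":0,"twist":10,"grip":-1},{"dx":0,"dy":0,"dz":0,"twist":15,"grip":-1},{"dx":0,"dy":0,"dz":0,"twist":17.5,"grip":-1},{"dx":0,"dy":0,"dz":0,"twist":17.5,"grip":-1}]' 8
python3 - <<'E'
from h import *
im,s=shot('wrist','w3'); print(s['moment'],s['q'][5])
im,s=shot('side','s3');a=im[120:230,195:315];cv2.imwrite('pics/c3.png',np.hstack([cv2.resize(a,(390,358),interpolation=2)[:,:,::-1],cv2.resize(cv2.imread('pics/w3.png'),(390,358))]))
E
```

```text
t: 4.0
eef_pos: [0.5552, 0.0814, 0.181]
ee_rot: [-3.14, 0.001, 1.014]
force: [-3.8, -1.0, -1.5]
width: 0.017
gripper_force: 9.2
t: 4.42
eef_pos: [0.555, 0.0813, 0.1813]
ee_rot: [-3.139, 0.001, 1.316]
force: [-4.9, 0.6, 1.2]
width: 0.0173
gripper_force: 9.9
[ 0.04818875  1.70893765 -0.04284995] 2.3927764414018697
```

View pics/c3.png

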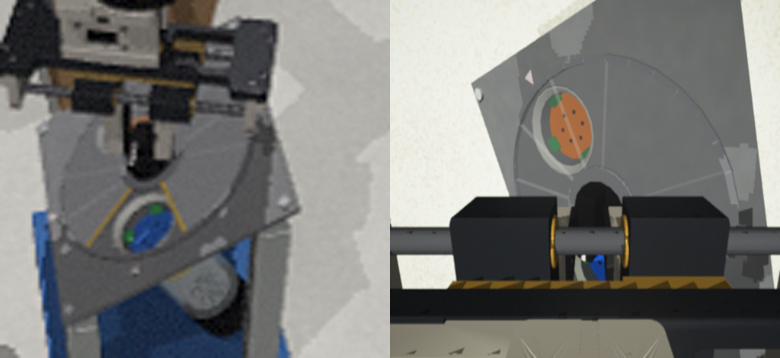

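The window (side view, at about (155,225) in the crop) now lies over the blue tube, flanked by the yellow edges. I release, lift clear and go to the blue canister.

```bash
python3 -m crank '[{"dx":0,"dy":0,"dz":0,"twist":0,"grip":-0.3},{"dx":0,"dy":0,"dz":0,"twist":0,"grip":-0.3},{"dx":0,"dy":0,"dz":0.01,"twist":0,"grip":-0.3},{"dx":0,"dy":0,"dz":0.04,"twist":0,"grip":-0.3},{"dx":0,"dy":0,"dz":0.08,"twist":0,"grip":-0.3}]' 8
python3 -m crank '[{"dx":0,"dy":-0.04,"dz":0,"twist":-7,"grip":0.4},{"dx":-0.005,"dy":-0.08,"dz":0,"twist":-14,"grip":0.4},{"dx":-0.015,"dy":-0.12,"dz":0,"twist":-21,"grip":0.4},{"dx":-0.025,"dy":-0.16,"dz":0,"twist":-28,"grip":0.4},{"dx":-0.035,"dy":-0.19,"dz":-0.02,"twist":-35,"grip":0.4}]' 8
python3 -m crank '[{"dx":-0.01,"dy":-0.04,"dz":0,"twist":-7,"grip":0.4},{"dx":-0.02,"dy":-0.08,"dz":0,"twist":-14,"grip":0.4},{"dx":-0.025,"dy":-0.11,"dz":-0.02,"twist":-17.5,"grip":0.4},{"dx":-0.033,"dy":-0.13,"dz":-0.05,"twist":-17.5,"grip":0.4},{"dx":-0.033,"dy":-0.157,"dz":-0.07,"twist":-17.5,"grip":0.4}]' 8
python3 - <<'E'
from h import *
def blobs(im,lo,hi,amin):
    m=cv2.inRange(cv2.cvtColor(im,cv2.COLOR_RGB2HSV),lo,hi); k,l,st,c=cv2.connectedComponentsWithStats(m)
    return [(c[i].round(1).tolist(),st[i].tolist()) for i in range(1,k) if st[i,4]>amin]
t,_=shot('top','t4'); w,s=shot('wrist','w4'); print(s['eef_pos'],s['ee_rot'])
y=[b for b in blobs(t,(19,100,60),(35,255,255),8)]; print(y)
for b in y: print(onz('top',b[0],.15))
for b in blobs(w,(105,80,40),(125,255,255),100): print(b,onz('wrist',b[0],.026,s))
E
```

```text
t: 4.93
eef_pos: [0.555, 0.0811, 0.2605]
ee_rot: [-3.138, 0.003, 1.314]
force: [1.1, 0.1, 0.0]
width: 0.0306
gripper_force: 0.0
t: 5.35
eef_pos: [0.5232, -0.1109, 0.2461]
ee_rot: [3.136, -0.006, 0.697]
force: [0.5, -0.2, 1.2]
width: 0.0576
gripper_force: 0.0
t: 5.77
eef_pos: [0.4869, -0.2664, 0.1711]
ee_rot: [3.141, -0.001, 0.396]
force: [0.2, 0.6, -0.7]
width: 0.0615
gripper_force: 0.0
[ 0.48565514 -0.26907477  0.16698288] [-3.13888361  0.00377443  0.39545705]
[([266.4, 195.6], [255, 193, 23, 6, 43]), ([258.1, 215.5], [251, 208, 15, 16, 36])]
[0.57751364 0.0250285  0.15      ]
[0.52644806 0.04531486 0.15      ]
([19.0, 35.1], [0, 0, 42, 94, 2308]) [ 0.52206771 -0.02890089  0.026     ]
([259.0, 174.7], [237, 152, 45, 46, 1660]) [ 0.48862088 -0.26552625  0.026     ]
```

```bash
python3 - <<'E'
from h import *
c=np.array([.565,.081,.165]); M=R.from_euler('z',2.9,degrees=True).as_matrix()@R.from_euler('y',-30,degrees=True).as_matrix()
A=[]
for uv in((266.4,195.6),(258.1,215.5)):
    o,d=ray('top',uv); o=M.T@(o-c); d=M.T@d; p=o+d*(.005-o[2])/d[2]; a=np.degrees(np.arctan2(-p[1],-p[0])); A.append(a); print(p.round(4),a)
print('dial',np.mean(A))
E
python3 -m crank '[{"dx":0,"dy":0,"dz":-0.04,"twist":0,"grip":0.4},{"dx":0,"dy":0,"dz":-0.08,"twist":0,"grip":0.4},{"dx":0,"dy":0,"dz":-0.12,"twist":0,"grip":0.4},{"dx":0,"dy":0,"dz":-0.145,"twist":0,"grip":0.4},{"dx":0,"dy":0,"dz":-0.1525,"twist":0,"grip":0.4}]' 8
python3 -m crank '[{"dx":0,"dy":0,"dz":0,"twist":0,"grip":0.4},{"dx":0,"dy":0,"dz":0,"twist":0,"grip":-1},{"dx":0,"dy":0,"dz":0,"twist":0,"grip":-1},{"dx":0,"dy":0,"dz":0,"twist":0,"grip":-1},{"dx":0,"dy":0,"dz":0,"twist":0,"grip":-1}]' 8
```

```text
[ 0.0097 -0.0563  0.005 ] 99.81482931286018
[-0.0434 -0.0337  0.005 ] 37.80136063590363
dial 68.8080949743819
t: 6.28
eef_pos: [0.4866, -0.2647, 0.016]
ee_rot: [-3.139, 0.004, 0.398]
force: [0.7, 0.3, 0.3]
width: 0.0613
gripper_force: 0.0
t: 6.7
eef_pos: [0.4898, -0.2655, 0.0211]
ee_rot: [3.139, -0.003, 0.4]
force: [-0.3, 1.8, 5.8]
width: 0.0434
gripper_force: 8.0
```

```bash
python3 -m crank '[{"dx":0,"dy":0,"dz":0.02,"twist":0,"grip":-1},{"dx":0,"dy":0,"dz":0.06,"twist":0,"grip":-1},{"dx":0,"dy":0,"dz":0.1,"twist":0,"grip":-1},{"dx":0.005,"dy":0.02,"dz":0.135,"twist":0,"grip":-1},{"dx":0.01,"dy":0.045,"dz":0.165,"twist":0,"grip":-1}]' 8
python3 -m crank '[{"dx":0.01,"dy":0.03,"dz":0.02,"twist":0,"grip":-1},{"dx":0.02,"dy":0.06,"dz":0.04,"twist":0,"grip":-1},{"dx":0.03,"dy":0.095,"dz":0.056,"twist":0,"grip":-1},{"dx":0.04,"dy":0.13,"dz":0.056,"twist":0,"grip":-1},{"dx":0.045,"dy":0.17,"dz":0.056,"twist":0,"grip":-1}]' 8
python3 -m crank '[{"dx":0.002,"dy":0.03,"dz":0,"twist":0,"grip":-1},{"dx":0.004,"dy":0.055,"dz":0,"twist":0,"grip":-1},{"dx":0.007,"dy":0.079,"dz":0,"twist":0,"grip":-1},{"dx":0.007,"dy":0.079,"dz":0,"twist":0,"grip":-1},{"dx":0.007,"dy":0.079,"dz":0,"twist":0,"grip":-1}]' 8
python3 -m crank '[{"dx":0,"dy":0,"dz":-0.015,"twist":0,"grip":-1},{"dx":0,"dy":0,"dz":-0.03,"twist":0,"grip":-1},{"dx":0,"dy":0,"dz":-0.045,"twist":0,"grip":-1},{"dx":0,"dy":0,"dz":-0.048,"twist":0,"grip":-1},{"dx":0,"dy":0,"dz":-0.048,"twist":0,"grip":-1}]' 8
python3 - <<'E'
from h import *
w,s=shot('wrist','w5'); print(s['eef_pos'],s['force'])
im,s=shot('side','s5');a=im[110:220,195:315];cv2.imwrite('pics/c5.png',np.hstack([cv2.resize(a,(390,358),interpolation=2)[:,:,::-1],cv2.resize(cv2.imread('pics/w5.png'),(390,358))]))
E
```

```text
t: 7.12
eef_pos: [0.4986, -0.221, 0.1879]
ee_rot: [3.14, -0.003, 0.398]
force: [1.6, 0.2, 0.1]
width: 0.0437
gripper_force: 8.0
t: 7.53
eef_pos: [0.5444, -0.0489, 0.2426]
ee_rot: [3.141, -0.005, 0.399]
force: [0.7, -0.0, -1.2]
width: 0.0432
gripper_force: 8.0
t: 7.95
eef_pos: [0.5502, 0.0299, 0.2409]
ee_rot: [-3.142, -0.001, 0.402]
force: [-0.0, -0.3, 0.1]
width: 0.0437
gripper_force: 8.0
t: 8.37
eef_pos: [0.5496, 0.0277, 0.1917]
ee_rot: [3.142, 0.002, 0.399]
force: [-0.0, 0.1, -0.9]
width: 0.0432
gripper_force: 8.0
[0.54958196 0.02766586 0.19165723] [-0.0406359   0.10534405 -0.88822175]
```

View pics/c5.png

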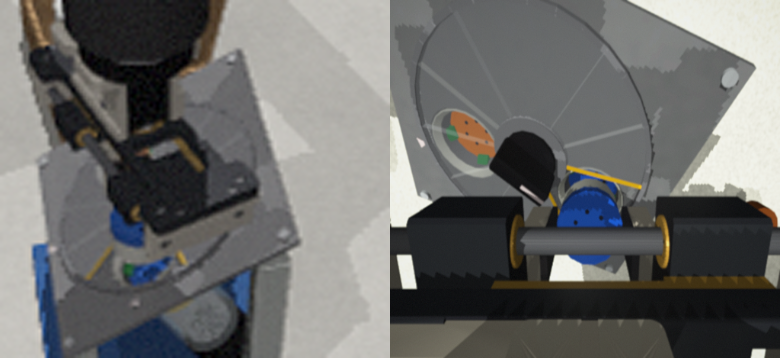

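Side crop: the held canister sits just over the blue tube's mouth (130,265). The wrist view shows the fingers clear of the knob. I lower it until the foot's uphill edge enters.

```bash
python3 -m crank '[{"dx":0,"dy":0,"dz":-0.004,"twist":0,"grip":-1},{"dx":0,"dy":0,"dz":-0.008,"twist":0,"grip":-1},{"dx":0,"dy":0,"dz":-0.011,"twist":0,"grip":-1},{"dx":0,"dy":0,"dz":-0.011,"twist":0,"grip":-1},{"dx":0,"dy":0,"dz":-0.011,"twist":0,"grip":-1}]' 5
python3 -m crank '[{"dx":0,"dy":0,"dz":-0.001,"twist":0,"grip":-1},{"dx":0,"dy":0,"dz":-0.002,"twist":0,"grip":-1},{"dx":0,"dy":0,"dz":-0.003,"twist":0,"grip":-1},{"dx":0,"dy":0,"dz":-0.004,"twist":0,"grip":-1},{"dx":0,"dy":0,"dz":-0.004,"twist":0,"grip":-1}]' 4
```

```text
t: 8.88
eef_pos: [0.5511, 0.0288, 0.1844]
ee_rot: [3.141, -0.003, 0.401]
force: [-8.7, 0.5, 21.8]
width: 0.0436
gripper_force: 13.9
t: 9.3
eef_pos: [0.551, 0.0285, 0.1832]
ee_rot: [3.14, -0.005, 0.402]
force: [-18.9, -0.3, 43.9]
width: 0.0453
gripper_force: 22.3
```

Contact came early, probably the leaning side of the canister on the window's uphill edge. I back off, shift 4 mm downhill and release.

```bash
python3 -m crank '[{"dx":0,"dy":0,"dz":0.003,"twist":0,"grip":-1},{"dx":-0.002,"dy":0,"dz":0.007,"twist":0,"grip":-1},{"dx":-0.004,"dy":0,"dz":0.007,"twist":0,"grip":-1},{"dx":-0.004,"dy":0,"dz":0.007,"twist":0,"grip":-1},{"dx":-0.004,"dy":0,"dz":0.007,"twist":0,"grip":-1}]' 4
python3 -m crank '[{"dx":0,"dy":0,"dz":-0.001,"twist":0,"grip":-1},{"dx":0,"dy":0,"dz":-0.002,"twist":0,"grip":-1},{"dx":0,"dy":0,"dz":-0.002,"twist":0,"grip":-1},{"dx":0,"dy":0,"dz":-0.002,"twist":0,"grip":-1},{"dx":0,"dy":0,"dz":-0.002,"twist":0,"grip":-1}]' 4
python3 - <<'E'
from h import *
w,s=shot('wrist','w6'); print(s['eef_pos'],s['force'])
E
```

```text
t: 9.72
eef_pos: [0.5461, 0.0286, 0.1836]
ee_rot: [-3.142, 0.0, 0.4]
force: [0.3, 0.4, -1.1]
width: 0.0088
gripper_force: 0.0
t: 10.13
eef_pos: [0.5463, 0.0286, 0.1818]
ee_rot: [3.142, 0.0, 0.4]
force: [-0.2, 0.7, -0.2]
width: 0.0005
gripper_force: 0.0
[0.54625743 0.02861119 0.1818228 ] [-0.18835583  0.68606543 -0.24897363]
```

View pics/w6.png

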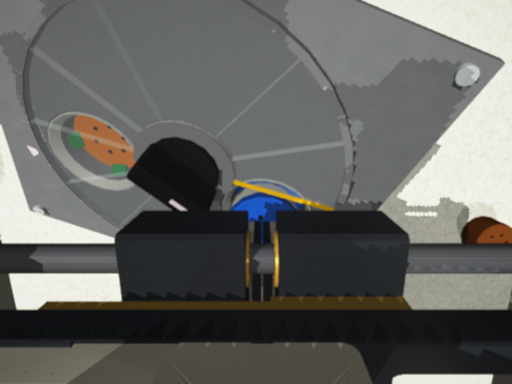

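The canister slipped out of the fingers and appears to sit in the mouth (blue under the closed fingers at (262,208)). I lift and measure its cap.

```bash
python3 -m crank '[{"dx":0,"dy":0,"dz":0.03,"twist":0,"grip":-1},{"dx":-0.02,"dy":0,"dz":0.06,"twist":0,"grip":-1},{"dx":-0.05,"dy":0,"dz":0.09,"twist":0,"grip":-1},{"dx":-0.08,"dy":0,"dz":0.09,"twist":0,"grip":-1},{"dx":-0.08,"dy":0,"dz":0.09,"twist":0,"grip":-1}]' 10
python3 - <<'E'
from h import *
def blobs(im,lo,hi,amin):
    m=cv2.inRange(cv2.cvtColor(im,cv2.COLOR_RGB2HSV),lo,hi); k,l,st,c=cv2.connectedComponentsWithStats(m)
    return [(c[i].round(1).tolist(),st[i].tolist()) for i in range(1,k) if st[i,4]>amin]
t,_=shot('top','t7'); w,s=shot('wrist','w7'); sd,_=shot('side','s7')
m=np.array([.5515,.0277,.1555]);n=R.from_euler('z',2.9,degrees=True).as_matrix()@R.from_euler('y',-30,degrees=True).as_matrix()@[0,0,1]
p=m+n*.018; print('expected',p,[proj(k,p,s).round(1) for k in('top','wrist','side')])
for k,i in(('top',t),('wrist',w),('side',sd)): print(k,blobs(i,(105,80,40),(125,255,255),40))
cv2.imwrite('pics/c7.png',np.hstack([cv2.resize(sd[110:220,195:315],(390,358),interpolation=2),cv2.resize(w,(390,358))])[:,:,::-1])
E
```

```text
t: 10.6
eef_pos: [0.4633, 0.0285, 0.2746]
ee_rot: [-3.14, -0.004, 0.4]
force: [0.2, -0.1, -1.6]
width: -0.0
gripper_force: 0.0
expected [0.54251153 0.02724466 0.17108846] [array([265.4, 208.3]), array([301.1, 102.3]), array([234.6, 184.5])]
top []
wrist [([303.6, 97.1], [275, 66, 58, 63, 2828])]
side [([482.7, 58.6], [437, 0, 75, 151, 7238]), ([236.4, 184.6], [228, 177, 19, 16, 234]), ([238.9, 225.0], [205, 185, 80, 61, 1492]), ([268.2, 198.8], [263, 193, 9, 13, 73])]
```

View pics/c7.png

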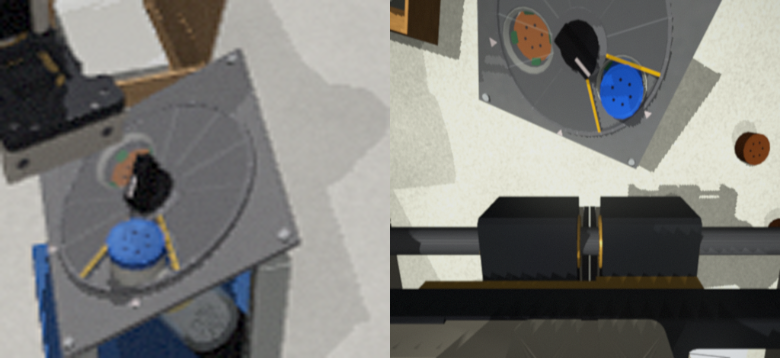

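```bash
python3 - <<'E'
from h import *
s=arm.get_state(); s2=dict(s)
p,e=two('wrist',(303.6,97.1),'side',(236.4,184.6),s); print(p,e)
M=R.from_euler('z',2.9,degrees=True).as_matrix()@R.from_euler('y',-30,degrees=True).as_matrix()
m=np.array([.5515,.0277,.1555]); print((M.T@(p-m)).round(4))
w=cv2.imread('pics/w7.png'); h=cv2.inRange(cv2.cvtColor(w,cv2.COLOR_BGR2HSV),(105,80,40),(125,255,255))
cs=max(cv2.findContours(h,0,1)[0],key=cv2.contourArea); print(cv2.fitEllipse(cs))
def ell(R0,tip,c):
    a=np.linspace(0,6.28,60); P=[c+R0@np.array([.022*np.cos(t),.022*np.sin(t),0]) for t in a]
    Q=[x-R0@[0,0,.008] for x in P]
    return cv2.fitEllipse(cv2.convexHull(np.array([proj('wrist',x,s) for x in P+Q],np.float32)))
for nm,R0 in(('tilt30',M),('tilt15',R.from_euler('y',-15,degrees=True).as_matrix()),('upright',np.eye(3))): print(nm,ell(R0,0,p))
E
```

```text
[0.54741645 0.02709949 0.17060587] 0.0012686529998717846
[ 0.004  -0.0004  0.0151]
((303.56732177734375, 97.02185821533203), (58.00102615356445, 60.66658401489258), 4.683905601501465)
tilt30 ((304.0601806640625, 94.330810546875), (56.47804260253906, 57.9832763671875), 46.43669891357422)
tilt15 ((303.51678466796875, 96.1003189086914), (56.312217712402344, 59.270381927490234), 22.05272102355957)
upright ((303.1409606933594, 97.28020477294922), (56.226078033447266, 59.008113861083984), 24.242326736450195)
```

The canister sits in the mouth, its cap centre about 15 mm above the plate and leaning slightly. I push it along the tube axis with closed fingers, contact edge near its centre.

```bash
python3 -m crank '[{"dx":0.02,"dy":0,"dz":0,"twist":-5,"grip":-1},{"dx":0.045,"dy":0,"dz":-0.02,"twist":-10,"grip":-1},{"dx":0.065,"dy":-0.001,"dz":-0.05,"twist":-15,"grip":-1},{"dx":0.065,"dy":-0.001,"dz":-0.072,"twist":-20,"grip":-1},{"dx":0.065,"dy":-0.001,"dz":-0.09,"twist":-20,"grip":-1}]' 20
python3 -m crank '[{"dx":0.0005,"dy":0,"dz":-0.002,"twist":0,"grip":-1},{"dx":0.001,"dy":0,"dz":-0.006,"twist":0,"grip":-1},{"dx":0.003,"dy":0,"dz":-0.0095,"twist":0,"grip":-1},{"dx":0.005,"dy":0,"dz":-0.013,"twist":0,"grip":-1},{"dx":0.005,"dy":0,"dz":-0.013,"twist":0,"grip":-1}]' 20
python3 -m crank '[{"dx":0.001,"dy":0,"dz":-0.0017,"twist":0,"grip":-1},{"dx":0.002,"dy":0,"dz":-0.0035,"twist":0,"grip":-1},{"dx":0.003,"dy":0,"dz":-0.0052,"twist":0,"grip":-1},{"dx":0.004,"dy":0,"dz":-0.007,"twist":0,"grip":-1},{"dx":0.004,"dy":0,"dz":-0.007,"twist":0,"grip":-1}]' 20
```

```text
t: 11.17
eef_pos: [0.5318, 0.0272, 0.1785]
ee_rot: [3.14, 0.004, 0.044]
force: [0.8, -1.1, 0.8]
width: 0.0005
gripper_force: 0.0
t: 11.58
eef_pos: [0.5372, 0.0278, 0.1714]
ee_rot: [3.142, -0.002, 0.052]
force: [-4.2, 1.0, 9.4]
width: 0.0004
gripper_force: 4.1
t: 12.0
eef_pos: [0.5401, 0.0276, 0.1642]
ee_rot: [-3.141, -0.001, 0.052]
force: [-6.1, -0.9, 3.6]
width: 0.0002
gripper_force: 2.8
```

```bash
python3 -m crank '[{"dx":0.001,"dy":0,"dz":-0.0017,"twist":0,"grip":-1},{"dx":0.002,"dy":0,"dz":-0.0035,"twist":0,"grip":-1},{"dx":0.003,"dy":0,"dz":-0.0052,"twist":0,"grip":-1},{"dx":0.004,"dy":0,"dz":-0.007,"twist":0,"grip":-1},{"dx":0.005,"dy":0,"dz":-0.0087,"twist":0,"grip":-1}]' 20
python3 -m crank '[{"dx":0.001,"dy":0,"dz":-0.0017,"twist":0,"grip":-1},{"dx":0.002,"dy":0,"dz":-0.0035,"twist":0,"grip":-1},{"dx":0.003,"dy":0,"dz":-0.0052,"twist":0,"grip":-1},{"dx":0.004,"dy":0,"dz":-0.007,"twist":0,"grip":-1},{"dx":0.005,"dy":0.001,"dz":-0.0087,"twist":0,"grip":-1}]' 20
```

```text
t: 12.42
eef_pos: [0.5445, 0.0275, 0.1547]
ee_rot: [3.141, 0.001, 0.052]
force: [-6.8, -0.0, 5.0]
width: 0.0004
gripper_force: 4.3
t: 12.83
eef_pos: [0.5493, 0.0283, 0.146]
ee_rot: [3.141, 0.001, 0.051]
force: [-7.0, -1.8, 6.9]
width: 0.0004
gripper_force: 4.7
```

```bash
python3 -m crank '[{"dx":0.001,"dy":0,"dz":-0.0017,"twist":0,"grip":-1},{"dx":0.002,"dy":0,"dz":-0.0035,"twist":0,"grip":-1},{"dx":0.003,"dy":0,"dz":-0.0052,"twist":0,"grip":-1},{"dx":0.004,"dy":0,"dz":-0.007,"twist":0,"grip":-1},{"dx":0.0045,"dy":0,"dz":-0.008,"twist":0,"grip":-1}]' 20
python3 -m crank '[{"dx":0.0005,"dy":0,"dz":-0.001,"twist":0,"grip":-1},{"dx":0.0005,"dy":0,"dz":-0.001,"twist":0,"grip":-1},{"dx":0.0005,"dy":0,"dz":-0.001,"twist":0,"grip":-1},{"dx":0.0005,"dy":0,"dz":-0.001,"twist":0,"grip":-1},{"dx":0.0005,"dy":0,"dz":-0.001,"twist":0,"grip":-1}]' 20
```

```text
t: 13.25
eef_pos: [0.5537, 0.0283, 0.1378]
ee_rot: [3.141, 0.002, 0.051]
force: [-8.3, 0.3, 6.6]
width: 0.0008
gripper_force: 4.8
t: 13.67
eef_pos: [0.5542, 0.0283, 0.137]
ee_rot: [3.141, 0.001, 0.051]
force: [-8.3, 0.2, 6.2]
width: 0.0003
gripper_force: 4.8
```

```bash
python3 -m crank '[{"dx":0.0005,"dy":0,"dz":-0.001,"twist":0,"grip":-1},{"dx":0.001,"dy":0,"dz":-0.0018,"twist":0,"grip":-1},{"dx":0.001,"dy":0,"dz":-0.0018,"twist":0,"grip":-1},{"dx":0.001,"dy":0,"dz":-0.0018,"twist":0,"grip":-1},{"dx":0,"dy":0,"dz":0,"twist":0,"grip":-1}]' 20
python3 -m crank '[{"dx":-0.005,"dy":0,"dz":0.0087,"twist":0,"grip":-1},{"dx":-0.015,"dy":0,"dz":0.026,"twist":0,"grip":-1},{"dx":-0.03,"dy":0,"dz":0.055,"twist":0,"grip":-1},{"dx":-0.05,"dy":0,"dz":0.09,"twist":0,"grip":-1},{"dx":-0.07,"dy":0,"dz":0.125,"twist":0,"grip":-1}]' 20
python3 - <<'E'
from h import *
w,s=shot('wrist','w8'); sd,_=shot('side','s8'); print(s['eef_pos'],s['ee_rot'],s['force'])
M=R.from_euler('z',2.9,degrees=True).as_matrix()@R.from_euler('y',-30,degrees=True).as_matrix()
m=np.array([.5515,.0277,.1555]); print([proj(k,m-M@[0,0,.0155],s).round(1) for k in('wrist','side')])
for k,i in(('wrist',w),('side',sd)):
    h=cv2.inRange(cv2.cvtColor(i,cv2.COLOR_RGB2HSV),(105,80,40),(125,255,255)); n,l,st,c=cv2.connectedComponentsWithStats(h)
    print(k,[(c[j].round(1),st[j].tolist()) for j in range(1,n) if st[j,4]>30])
a=proj('wrist',m,s).astype(int); y0=max(a[1]-70,0)
cv2.imwrite('pics/c8.png',np.hstack([cv2.resize(sd[110:220,195:315],(390,358),interpolation=2),cv2.resize(w[y0:y0+140,a[0]-76:a[0]+76],(390,358),interpolation=2)])[:,:,::-1])
E
```

```text
t: 14.08
eef_pos: [0.554, 0.0282, 0.1367]
ee_rot: [3.141, 0.002, 0.051]
force: [-8.5, -0.9, 6.7]
width: 0.0003
gripper_force: 4.8
t: 14.5
eef_pos: [0.485, 0.0286, 0.2629]
ee_rot: [3.142, -0.001, 0.051]
force: [2.0, 1.4, -0.0]
width: 0.0003
gripper_force: 0.0
[0.4849924  0.02861942 0.2629131 ] [ 3.14156236e+00 -1.08581331e-03  5.13897795e-02] [ 1.95311175  1.37458849 -0.03081575]
[array([265.8,  98.7]), array([241.6, 191.5])]
wrist [(array([266.6, 104.3]), [240, 85, 54, 43, 1653])]
side [(array([482.7,  58.6]), [437, 0, 75, 151, 7246]), (array([238.9, 225. ]), [205, 185, 80, 61, 1497]), (array([240.5, 190.8]), [234, 185, 14, 13, 111]), (array([268.2, 198.8]), [263, 193, 9, 13, 73])]
```

View pics/c8.png

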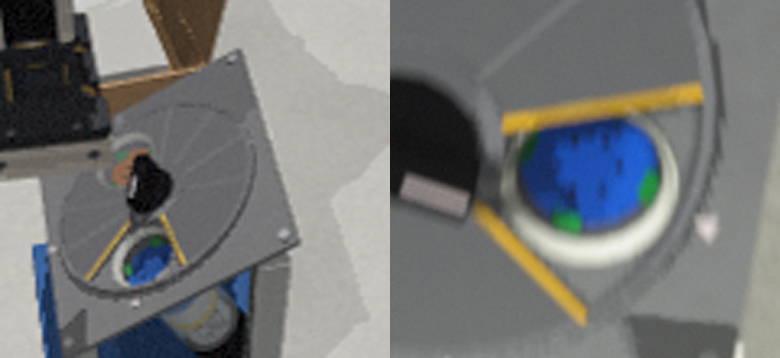

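Both views show the blue cap sunk in the tube with green catches over it. Its side centroid (240.5,190.8) matches the originally seated one (240.8,190.4), so it is caught. Next I turn the cover back.

```bash
python3 -m crank '[{"dx":0.015,"dy":0.01,"dz":0,"twist":7,"grip":-0.3},{"dx":0.03,"dy":0.02,"dz":0,"twist":14,"grip":-0.3},{"dx":0.045,"dy":0.03,"dz":0,"twist":21,"grip":-0.3},{"dx":0.06,"dy":0.042,"dz":0,"twist":28,"grip":-0.3},{"dx":0.0705,"dy":0.053,"dz":0,"twist":35,"grip":-0.3}]' 8
python3 -m crank '[{"dx":0,"dy":0,"dz":0,"twist":7,"grip":-0.3},{"dx":0,"dy":0,"dz":0,"twist":14,"grip":-0.3},{"dx":0,"dy":0,"dz":0,"twist":21,"grip":-0.3},{"dx":0,"dy":0,"dz":0,"twist":28,"grip":-0.3},{"dx":0,"dy":0,"dz":0,"twist":35,"grip":-0.3}]' 8
python3 -m crank '[{"dx":0,"dy":0,"dz":-0.02,"twist":2.5,"grip":-0.3},{"dx":0,"dy":0,"dz":-0.045,"twist":2.5,"grip":-0.3},{"dx":0,"dy":0,"dz":-0.07,"twist":2.5,"grip":-0.3},{"dx":0,"dy":0,"dz":-0.079,"twist":2.5,"grip":-0.3},{"dx":0,"dy":0,"dz":-0.079,"twist":2.5,"grip":-0.3}]' 8
python3 -m crank '[{"dx":0,"dy":0,"dz":0,"twist":0,"grip":-1},{"dx":0,"dy":0,"dz":0,"twist":0,"grip":-1},{"dx":0,"dy":0,"dz":0,"twist":0,"grip":-1},{"dx":0,"dy":0,"dz":0,"twist":0,"grip":-1},{"dx":0,"dy":0,"dz":0,"twist":0,"grip":-1}]' 8
```

```text
t: 15.02
eef_pos: [0.5576, 0.0825, 0.2622]
ee_rot: [3.141, -0.003, 0.668]
force: [-0.5, -0.7, 0.1]
width: 0.0276
gripper_force: 0.0
t: 15.43
eef_pos: [0.5566, 0.082, 0.2622]
ee_rot: [3.139, -0.002, 1.28]
force: [-0.3, 0.0, 0.1]
width: 0.0306
gripper_force: 0.0
t: 15.85
eef_pos: [0.5558, 0.0816, 0.1821]
ee_rot: [3.141, 0.001, 1.317]
force: [-0.2, -0.4, 0.5]
width: 0.0306
gripper_force: 0.1
t: 16.27
eef_pos: [0.555, 0.0822, 0.1826]
ee_rot: [-3.141, -0.001, 1.316]
force: [-5.8, 3.3, 5.5]
width: 0.0168
gripper_force: 7.6
```

Gripped as before. I turn back 72.5° in 5° rows.

```bash
python3 -m crank '[{"dx":0,"dy":0,"dz":0,"twist":-5,"grip":-1},{"dx":0,"dy":0,"dz":0,"twist":-10,"grip":-1},{"dx":0,"dy":0,"dz":0,"twist":-15,"grip":-1},{"dx":0,"dy":0,"dz":0,"twist":-20,"grip":-1},{"dx":0,"dy":0,"dz":0,"twist":-25,"grip":-1}]' 8
python3 -m crank '[{"dx":0,"dy":0,"dz":0,"twist":-5,"grip":-1},{"dx":0,"dy":0,"dz":0,"twist":-10,"grip":-1},{"dx":0,"dy":0,"dz":0,"twist":-15,"grip":-1},{"dx":0,"dy":0,"dz":-0.001,"twist":-20,"grip":-1},{"dx":0,"dy":0,"dz":-0.001,"twist":-25,"grip":-1}]' 8
python3 -m crank '[{"dx":0,"dy":0,"dz":0,"twist":-5,"grip":-1},{"dx":0,"dy":0,"dz":0,"twist":-10,"grip":-1},{"dx":0,"dy":0,"dz":0,"twist":-15,"grip":-1},{"dx":0,"dy":0,"dz":0,"twist":-20,"grip":-1},{"dx":0,"dy":0,"dz":0,"twist":-22.5,"grip":-1}]' 10
python3 -m crank '[{"dx":0,"dy":0,"dz":0,"twist":0,"grip":-1},{"dx":0,"dy":0,"dz":0,"twist":0,"grip":-1},{"dx":0,"dy":0,"dz":0,"twist":0,"grip":-1},{"dx":0,"dy":0,"dz":0,"twist":0,"grip":-1},{"dx":0,"dy":0,"dz":0,"twist":0,"grip":-1}]' 14
python3 -m crank '[{"dx":0,"dy":0,"dz":0,"twist":0,"grip":-0.3},{"dx":0,"dy":0,"dz":0,"twist":0,"grip":-0.3},{"dx":0,"dy":0,"dz":0.01,"twist":0,"grip":-0.3},{"dx":0,"dy":0,"dz":0.04,"twist":0,"grip":-0.3},{"dx":0,"dy":0,"dz":0.08,"twist":0,"grip":-0.3}]' 8
python3 -m crank '[{"dx":0,"dy":0.02,"dz":0.04,"twist":0,"grip":-0.3},{"dx":-0.03,"dy":0.05,"dz":0.06,"twist":0,"grip":-0.3},{"dx":-0.06,"dy":0.08,"dz":0.06,"twist":0,"grip":-0.3},{"dx":-0.09,"dy":0.11,"dz":0.06,"twist":0,"grip":-0.3},{"dx":-0.12,"dy":0.14,"dz":0.06,"twist":0,"grip":-0.3}]' 8
python3 - <<'E'
from h import *
c=np.array([.565,.081,.165]); M=R.from_euler('z',2.9,degrees=True).as_matrix()@R.from_euler('y',-30,degrees=True).as_matrix()
def bl(im,lo,hi,a):
    n,l,st,ce=cv2.connectedComponentsWithStats(cv2.inRange(cv2.cvtColor(im,cv2.COLOR_RGB2HSV),lo,hi)); return [(ce[j].round(1).tolist(),int(st[j,4])) for j in range(1,n) if st[j,4]>a]
t,s=shot('top','t9'); sd,_=shot('side','s9'); A=[]
for uv,a in bl(t,(19,100,60),(35,255,255),8):
    o,d=ray('top',uv); o=M.T@(o-c); d=M.T@d; p=o+d*(.005-o[2])/d[2]; A.append(np.degrees(np.arctan2(-p[1],-p[0]))); print(uv,a,p.round(4),A[-1])
print('dial',np.mean(A)); print('blue',bl(t,(105,80,40),(125,255,255),25),bl(sd,(105,80,40),(125,255,255),50)); print('or',bl(t,(5,90,60),(18,255,255),100))
E
```

```text
t: 16.68
eef_pos: [0.554, 0.0814, 0.1826]
ee_rot: [-3.14, 0.002, 0.876]
force: [-10.6, 1.4, 8.7]
width: 0.0168
gripper_force: 8.2
t: 17.1
eef_pos: [0.5547, 0.0819, 0.1817]
ee_rot: [-3.141, 0.001, 0.44]
force: [-7.6, 2.0, 6.5]
width: 0.0153
gripper_force: 8.0
t: 17.52
eef_pos: [0.5552, 0.0812, 0.181]
ee_rot: [3.141, 0.001, 0.046]
force: [-1.9, -3.0, -1.0]
width: 0.0132
gripper_force: 9.9
t: 17.93
eef_pos: [0.5552, 0.0812, 0.1809]
ee_rot: [3.141, 0.001, 0.052]
force: [-5.0, -2.5, 3.1]
width: 0.013
gripper_force: 13.9
t: 18.35
eef_pos: [0.5546, 0.0815, 0.2596]
ee_rot: [3.14, 0.005, 0.051]
force: [1.8, 0.8, 0.2]
width: 0.0307
gripper_force: 0.0
t: 18.77
eef_pos: [0.4412, 0.2167, 0.3224]
ee_rot: [-3.139, -0.002, 0.051]
force: [-0.1, 1.7, -0.4]
width: 0.0309
gripper_force: 0.0
[256.5, 217.2] 33 [-0.0479 -0.0294  0.005 ] 31.540229398769664
[233.7, 218.1] 40 [-0.0482  0.0285  0.005 ] -30.562586247349802
dial 0.488821575709931
blue [([265.1, 204.0], 183), ([248.5, 238.1], 427)] [([482.7, 58.7], 7247), ([239.0, 225.0], 1492), ([240.6, 190.6], 91), ([268.2, 198.8], 73)]
or [([362.9, 133.2], 402), ([100.4, 162.9], 143), ([139.3, 194.4], 509), ([354.9, 203.8], 179), ([223.9, 205.1], 179), ([400.9, 236.6], 188), ([331.5, 255.9], 211), ([478.1, 359.7], 3154)]
```

The top view puts the dial within a degree or two of parked, and the canister and bystanders are unmoved. I check the angle more closely with the wrist camera, against the parked picture w2.

```bash
python3 -m crank '[{"dx":0.03,"dy":-0.03,"dz":0,"twist":0,"grip":1},{"dx":0.06,"dy":-0.06,"dz":-0.01,"twist":0,"grip":1},{"dx":0.09,"dy":-0.1,"dz":-0.02,"twist":0,"grip":1},{"dx":0.12,"dy":-0.14,"dz":-0.022,"twist":0,"grip":1},{"dx":0.12,"dy":-0.14,"dz":-0.022,"twist":0,"grip":1}]' 8
python3 -m crank '[{"dx":0,"dy":0,"dz":0,"twist":0,"grip":1},{"dx":0,"dy":0,"dz":0,"twist":0,"grip":1},{"dx":0,"dy":0,"dz":0,"twist":0,"grip":1},{"dx":0,"dy":0,"dz":0,"twist":0,"grip":1},{"dx":0,"dy":0,"dz":0,"twist":0,"grip":1}]' 8
python3 - <<'E'
from h import *
c=np.array([.565,.081,.165]); M=R.from_euler('z',2.9,degrees=True).as_matrix()@R.from_euler('y',-30,degrees=True).as_matrix()
w,s=shot('wrist','w10')
old=dict(s); old['eef_pos']=[.5584247,.0757158,.298895]; old['ee_rot']=[3.140257,.000728,.047935]
for im,st in((cv2.imread('pics/w2.png')[:,:,::-1],old),(w,s)):
    m=cv2.inRange(cv2.cvtColor(np.ascontiguousarray(im),cv2.COLOR_RGB2HSV),(19,100,60),(35,255,255)); m[:150]=0; m[228:]=0
    D=[]
    for x0,x1 in((195,256),(257,320)):
        k=m.copy(); k[:,:x0]=0; k[:,x1:]=0; ys,xs=np.nonzero(k); P=[]
        for u,v in zip(xs,ys):
            o,d=ray('wrist',(u,v),st); o=M.T@(o-c); d=M.T@d; P.append((o+d*(.005-o[2])/d[2])[:2])
        P=np.array(P,np.float32); vx,vy,x,y=cv2.fitLine(P,2,0,.01,.01).ravel(); L=np.degrees(np.arctan2(vy,vx)) ; L=(L+90)%180-90
        D.append(L); print(len(P),P.mean(0).round(4),L.round(2), np.degrees(np.arctan2(-P.mean(0)[1],-P.mean(0)[0])).round(2))
    print('dial(line dir)',np.mean(D).round(2))
E
```

```text
t: 19.28
eef_pos: [0.5641, 0.0724, 0.2984]
ee_rot: [3.141, 0.0, 0.05]
force: [0.1, 1.0, -0.3]
width: 0.0589
gripper_force: 0.0
t: 19.7
eef_pos: [0.5618, 0.0762, 0.2993]
ee_rot: [-3.141, -0.001, 0.052]
force: [-0.2, 0.3, 0.1]
width: 0.0863
gripper_force: 0.0
174 [-0.0447  0.0303] -33.2 -34.17
144 [-0.0478 -0.0261] 27.87 28.63
dial(line dir) -2.66
147 [-0.044  0.026] -28.84 -30.61
136 [-0.0441 -0.0274] 31.56 31.87
dial(line dir) 1.36
```

```bash
python3 - <<'E'
from h import *
s=arm.get_state(); print(s['eef_pos'])
old=dict(s); old['eef_pos']=[.5584247,.0757158,.298895]; old['ee_rot']=[3.140257,.000728,.047935]
for f,st in(('w2',old),('w10',s)):
    im=cv2.imread(f'pics/{f}.png'); h=cv2.cvtColor(im,cv2.COLOR_BGR2HSV); P=[]
    for lo,hi,x0,x1 in(((5,90,40),(18,255,255),165,240),((105,80,40),(125,255,255),275,350)):
        m=cv2.inRange(h,lo,hi); m[:,:x0]=0;m[:,x1:]=0;m[:150]=0;m[215:]=0; mo=cv2.moments(m,True); u=(mo['m10']/mo['m00'],mo['m01']/mo['m00']); P.append(onz('wrist',u,.142,st)); print(f,np.round(u,1),mo['m00'])
    d=P[0]-P[1]; print('cap yaw',np.degrees(np.arctan2(-d[0],d[1])),np.linalg.norm(d))
    g=cv2.GaussianBlur(cv2.cvtColor(im,cv2.COLOR_BGR2GRAY),(3,3),0); Q=[]
    for x0,x1 in((100,150),(370,410)):   # bright screws near the upper corners
        r=g[65:105,x0:x1].copy(); c=cv2.HoughCircles(cv2.resize(r,None,fx=4,fy=4,interpolation=2),cv2.HOUGH_GRADIENT,1,200,param1=80,param2=12,minRadius=16,maxRadius=36)
        u=np.array([c[0,0,0]/4+x0,c[0,0,1]/4+65]); Q.append(onz('wrist',u,.211,st)); print('screw',u)
    d=Q[0]-Q[1]; print('screw yaw',np.degrees(np.arctan2(-d[0],d[1])),np.linalg.norm(d))
E
```

```text
[0.56180078 0.07622671 0.29924207]
w2 [203.5 180.2] 755.0
w2 [308.8 179.6] 736.0
cap yaw 3.013077732317443 0.10611449302702998
screw [105.375  95.875]
screw [387.875  78.875]
screw yaw 6.051524265187743 0.20739818305967064
w10 [204.  183.6] 745.0
w10 [308.8 184.1] 753.0
cap yaw 2.702399654963506 0.10606152013561111
screw [109.625  99.875]
screw [389.125  86.375]
screw yaw 5.662449331320549 0.2063429929043531
```

```bash
python3 -c "
from station import arm
print(arm.job_done())"
```

```text
the job is handed in; nothing more can be done
None
```

The job is handed in: the blue canister is caught in the right (blue) tube, the cover is back within about 1.5° of parked by my measurements (up to 4° if it started exactly parked), and nothing else on the table was touched.

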